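# Draw the isolator key from a test car and hang it up

### The job

Make the test car safe for rewiring: draw the red key out of the battery isolator and hang it by its round cap well inside the green fork, upright and let go. Lift the key until the guard hidden under the cover stops it, then turn it anticlockwise (seen from above), feeling for the slot that lets its cross-piece through, and lift it out. Leave the other things on the deck where they are.

Things in the scene. Friction and masses are not known exactly. Their poses are not given: they have to be found in the camera images.
- key_grip (a point): Centre of the upright red blade handle of the loose key (0.2 to 0.33 kg), on the key's axis. The blade is 52 mm long (key x), 14 mm thick (key y) and 60 mm high (key z, up); this point is half-way up it. Under the blade is a round black cap 72 mm across, 6 mm thick, its underside 36 mm below this point; at the start it rests on the isolator's cover.
- key_bit (a point): Centre of the flat brass cross-piece at the key's foot, 68 mm below key_grip on the key's axis: 46 mm long (along key x, in line with the blade), 10 mm wide, 12 mm high. A stem 14 mm in diameter joins it to the cap. At the start it is hidden in the isolator, its top 10 mm below the guard.
- isolator: Fixed black box 120 x 120 mm, 80 mm high, with a yellow 8 mm cover that has a round 58 mm hole on the box's z axis, in which the key stands at the start. Origin: centre of its underside, z up. The cross-piece is clear of the cover once the key has risen 38 mm or more.
- guard_slot (a point): Fixed point on the hole's axis at the underside of the hidden 8 mm guard plate, 64 mm above the deck; the guard has one straight slot 56 x 20 mm centred here. Its direction is unknown: this point's axes are the box's and do not show it. Turned 34 to 86 degrees anticlockwise (yaw growing) from its start the key lines up, good to 8 degrees; no stop marks it: feel with light upward pulls.
- fork_seat (a point): Seat point of the fixed green fork, on its top surface, 90 mm above the deck, mid-way between the two prongs (10 mm thick, 35 mm wide, 30 mm gap). The gap opens to the fork's own -x, its mouth 40 mm from this point, and ends 17 mm beyond it (+x). A post 45 mm beyond is no higher. The key hangs with its stem in the gap, its cap on the prongs; the space below is free.
- terminal_box: Bystander: loose aluminium terminal box 80 x 200 x 55 mm with red and black terminals and two wire handles up to 88 mm high, origin at the centre of its underside.
- screwdriver: Bystander: orange-handled screwdriver lying on the deck.
- spray_can: Bystander: standing can, 52 mm in diameter and 150 mm high, origin at the centre of its underside.
- tape: Bystander: green ring (roll) lying flat, 90 mm across, 20 mm high, origin at the centre of its underside.
Mind the look-alikes: they are no part of the job. There is more than one size of the part that bears fork_seat; the job needs the middle-sized.

How it is judged:
By the outcome, as a careful person would: the job done as asked, in the order asked, and still so for the second after the job is handed in, with the robot touching nothing.
It also fails if it takes over 56 s, if anything falls off the work surface, if the arm or the gripper's body presses on something with over 40 N, if the wrist force passes 120 N, or if a joint passes its speed limit or range.

### The arm

A 7-joint arm with a two-finger parallel gripper is mounted at the origin on the work surface. World frame = base frame: x ahead of the robot, y to its left, z up, the work surface at z = 0. Lengths are in m, angles in rad, forces in N, time in s.
With the tool pointing down it reaches from about 0.425 to 0.875 m from the base axis. Payload 4.7 kg.
Tool frame: the origin (TCP) lies between the finger pads; the fingertips stand 14 mm ahead of it and the grasp point (between the pads) lies 5 mm behind it; z points along the fingers, y is the line along which they close (so a half turn about z gives the same grasp; the last joint's range is limited). The gripper opens to 87 mm and grips with 3 to 60 N. Pads are 19 mm wide; open, the fingers measure 117 mm over their backs; the gripper's body (75 mm by 190 mm) begins 51 mm behind the grasp point.
Start: joints at [-1.292, 0.321, -0.07, 1.45, 0.023, 1.371, -0.057], TCP at [0.17, 0.627, 0.201] pointing down, gripper open.
Joint ranges: [-2.86, 2.86], [-0.3, 2.09], [-1.38, 1.24], [0.06, 2.45], [-1.56, 4.7], [0.09, 2.05], [-2.69, 2.69]. Speed limits (rad/s): [2.57, 2.57, 3.14, 3.14, 3.14, 3.14, 3.14].

### API

Orientations are given as a rotation vector (axis times angle).
In Python, from bench import ctrl gives the robot as it stands.
- The arm moves only by the tool step_arm, never from a script. Its argument "commands" is a list of rows, each an object with "travel": the shift along the tool's x, y, z in m, a list of three; "turn": the turn, a rotation vector about the tool's x, y, z in degrees, a list of three. A call has 1 to 5 rows; each row is the pose to reach, as a shift and turn from the pose commanded when the call began, along the tool's axes at that moment; what a row does not reach only later rows make up. A row lasts 1/10 s, in which the tool goes at most 50 mm and 8.59 degrees, less where a joint would pass 70% of its speed; a pose out of reach is approached as far as the arm can. A call with a gripper value outside its range is refused whole. "gripper" is the opening, from 0 (shut) to 1 (fully open), set as the call begins (left out, the last holds). The fingers move at their own pace and stop on an object; "force" is the grip in N (left out, the last holds). Time passes only in rows, so rows that repeat a pose let the fingers close. It gives the time, the measured TCP pose, the force, the opening and the grip force at its end, in the units of the state.
- ctrl.get_state(): the state, without advancing time (a new reading comes with each control period).
- ctrl.get_image(name): name is "scene" or "top" or "wrist"; returns the picture (480x640x3 uint8, red, green, blue); there is no depth.
- ctrl.camera_model(name): a dict with "fx", "fy", "cx", "cy" (pixels), "R" (3x3) and "t" (3): a world point X has camera coordinates R X + t; the wrist camera has in their place "T_tool_cam" (4x4, takes a point from camera to tool coordinates, whose origin is the TCP and whose axes are the flange's). Camera axes: x right, y down, z forward; pixel columns grow to the right and rows downward; lengths in m; the calibration is good to about 2 mm. A picture is of the moment at which its call begins: read the wrist's pose just before it. camera_model takes no time and is no camera call.
- ctrl.close_job(): hands the job in; it is judged then, once.
The state is a dict: "time": time; "joint_positions": joint angles; "qd": joint speeds; "joint_torque": joint torques, N m; "position": TCP position; "tool_rot": TCP orientation; "ft_force": force on the tool from outside, world axes, zero at the start; "torque": the same for the moment, N m; "grip_width": opening from 0.0 (shut) to 1.0 (fully open); "grip_force": force on a finger pad.
Only numpy, scipy, OpenCV 4.12 (cv2) and the standard library are available. Lean on these libraries where they do the work, as an engineer would, in place of code of your own. Each camera call takes 0.05 s, during which the arm holds its last target. There are 200 camera calls.

## Working session

There is one attempt and no reset: what is moved stays moved. The work goes in short steps, Python scripts to look and compute and a tool call to move; the robot and the scene stay as the last step left them, time stands still between calls to the robot, and variables do not carry over. Pictures are saved under pics/ and viewed, at most 10 in all, crops included, and the job is handed in when it is done.

Besides the shell and the picture viewer there is one more tool, called after ">>>" as a command line: name --argument value ..., lists and objects as JSON in quotes. step_arm: Moves the arm, as the interface text tells. Its arguments: {"type":"object","properties":{"commands":{"type":"array"},"gripper":{"type":"number"},"force":{"type":"number"}},"required":["commands"]}

```bash
mkdir -p pics && cat > h.py <<'E'
import numpy as np,cv2
from scipy.spatial.transform import Rotation as R
from bench import ctrl
def grab(n,f):
    s=ctrl.get_state(); im=ctrl.get_image(n); cv2.imwrite('pics/'+f,cv2.cvtColor(im,cv2.COLOR_RGB2BGR)); return s,im
def cam(n,s=None):
    m=ctrl.camera_model(n); K=(m['fx'],m['fy'],m['cx'],m['cy'])
    if n=='wrist':
        T=np.array(m['T_tool_cam']); Rt=R.from_rotvec(s['tool_rot']).as_matrix()
        Rcw=Rt@T[:3,:3]; c=Rt@T[:3,3]+np.array(s['position'])
    else:
        Rcw=np.array(m['R']).T; c=-Rcw@np.array(m['t'])
    return K,Rcw,c
def toplane(C,uv,z):
    K,Rc,c=C; uv=np.atleast_2d(uv).astype(float)
    d=np.c_[(uv[:,0]-K[2])/K[0],(uv[:,1]-K[3])/K[1],np.ones(len(uv))]@Rc.T
    return c+d*((z-c[2])/d[:,2])[:,None]
def proj(C,X):
    K,Rc,c=C; p=(np.atleast_2d(X)-c)@Rc
    return np.c_[K[0]*p[:,0]/p[:,2]+K[2],K[1]*p[:,1]/p[:,2]+K[3]]
E
python3 - <<'E'
from h import *
s,_=grab('top','top0.png'); grab('scene','scene0.png')
print(s)
for n in('top','scene'):
    K,Rc,c=cam(n); print(n,K,c.round(3),Rc.round(3).tolist())
E
```

```text
{'time': 0.0, 'joint_positions': array([-1.29187185,  0.32184685, -0.07007372,  1.45166612,  0.02263028,
        1.37079553, -0.05688394]), 'qd': array([ 0.00054044, -0.00055498,  0.00044533,  0.00095096, -0.00053958,
       -0.00029849, -0.0003091 ]), 'joint_torque': array([-3.83471559e-05, -4.91292000e+01, -4.03700704e-01, -3.12529564e+01,
       -6.38295896e-02,  4.37053596e-02,  1.71774759e-04]), 'position': array([0.17004415, 0.62675017, 0.19965045]), 'tool_rot': array([-4.14688721e-01, -3.11397594e+00,  3.02381591e-03]), 'ft_force': array([ 0.64881384, -0.70233823,  0.8397941 ]), 'torque': array([0.02990908, 0.03373657, 0.01467031]), 'grip_force': 0.0, 'grip_width': 0.9964192128423924}
top (437.2865383924372, 437.2865383924372, 320.44180830581416, 246.82332108820734) [0.454 0.014 0.965] [[-0.018, -0.997, 0.081], [-0.999, 0.015, -0.037], [0.036, -0.082, -0.996]]
scene (548.5279458548275, 548.5279458548275, 322.1230237135909, 245.09547166295204) [ 1.611 -0.282  0.822] [[0.229, 0.541, -0.809], [0.973, -0.112, 0.2], [0.018, -0.834, -0.552]]
```

View pics/top0.png

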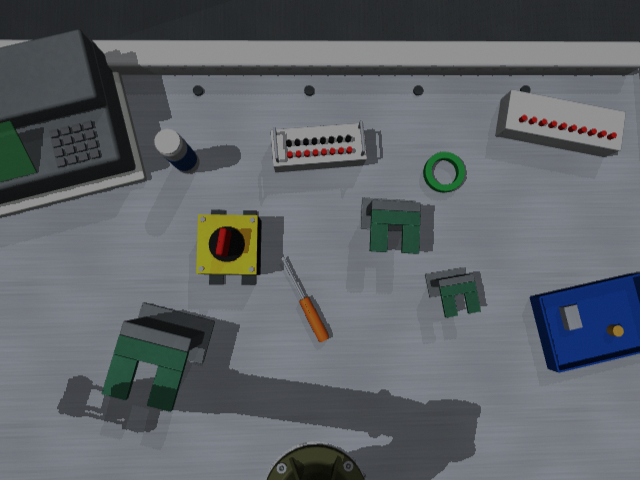

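View pics/scene0.png

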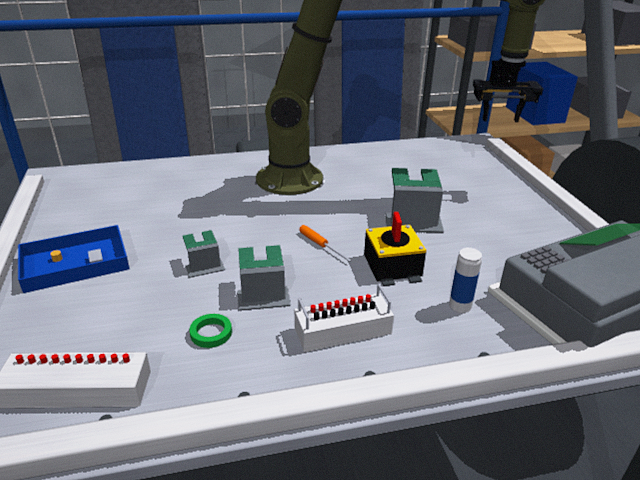

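The top view shows the yellow isolator at about (228,243) with the red blade at (223,242). The three green forks are at (395,225), (460,293) and (150,370), and the first is the middle-sized one, with its mouth facing down in the image. Next I'll measure these.

```bash
cat > m.py <<'E'
from h import *
def comps(mask,amin):
    n,l,st,ce=cv2.connectedComponentsWithStats(mask.astype(np.uint8)); return [(st[i],ce[i],l==i) for i in range(1,n) if st[i][4]>=amin]
def rect(P):
    (c,wh,a)=cv2.minAreaRect((P[:,:2]*1000).astype(np.float32)); return np.round(c,1),np.round(wh,1),round(a,1)
E
python3 - <<'E'
from m import *
im=cv2.cvtColor(cv2.imread('pics/top0.png'),cv2.COLOR_BGR2HSV); C=cam('top')
H,S,V=[im[...,i].astype(int) for i in range(3)]
def pts(m): v,u=np.nonzero(m); return np.c_[u,v]
for st,ce,m in comps((abs(H-28)<6)&(S>150)&(V>90),200): print('yellow',st,rect(toplane(C,pts(m),.08)))
for st,ce,m in comps(((H<6)|(H>174))&(S>140)&(V>60),60):
    if st[0]<270: print('red',st,rect(toplane(C,pts(m),.146)),rect(toplane(C,pts(m),.116)))
for st,ce,m in comps((H>60)&(H<85)&(S>80)&(V>40),150):
    P=toplane(C,pts(m),.09); print('green',st,rect(P))
    if 340<ce[0]<430:
        v,u=np.nonzero(m)
        for r in range(v.min(),v.max()+1,3):
            uu=u[v==r]; print(r,uu.min(),uu.max(),[ (int(a),int(b)) for a,b in zip(uu[:-1],uu[1:]) if b-a>2])
E
```

```text
yellow [ 196  214   62   60 2233] (array([535.9, 170. ]), array([119.9, 119.8]), 88.5)
red [216 228  11  27 190] (array([534.8, 169.9]), array([13.1, 50.7]), 79.8) (array([537.8, 175.6]), array([13.6, 52.6]), 79.8)
green [   0  121   36   61 1385] (array([730.7, 595. ]), array([116.4,  70.3]), 14.7)
green [423 152  42  40 831] (array([ 677.6, -275.2]), array([85.8, 81.8]), 89.4)
green [ 370  210   50   43 1612] (array([ 555.8, -169.9]), array([100.4,  84.3]), 86.5)
210 372 388 []
213 372 419 []
216 372 419 []
219 371 419 []
222 371 419 []
225 371 419 [(387, 403)]
228 371 419 [(387, 403)]
231 370 419 [(387, 403)]
234 371 419 [(387, 403)]
237 371 419 [(387, 403)]
240 371 419 [(387, 403)]
243 370 418 [(387, 402)]
246 370 418 [(386, 402)]
249 370 418 [(386, 402)]
252 402 418 []
green [440 281  41  36 876] (array([ 416.6, -297.1]), array([61.1, 73.9]), 8.9)
green [ 102  335   85   76 3362] (array([286.6, 326.4]), array([136.5, 116.1]), 74.3)
```

```bash
cat >> m.py <<'E'
def plan(target,dyaw,n,p=None,rot=None):
    "n calls of 5 rows to target pos with total tool-z turn dyaw deg; prints travel end per call in that call's axes"
    s=ctrl.get_state(); p=np.array(s['position'] if p is None else p); Rt=R.from_rotvec(s['tool_rot'] if rot is None else rot)
    d=(np.array(target)-p)/n
    for i in range(n):
        print('call',i,'travel',(Rt.inv().apply(d)).round(4),'turn',round(dyaw/n,2)); Rt=Rt*R.from_rotvec([0,0,np.radians(dyaw/n)])
def st():
    s=ctrl.get_state(); M=R.from_rotvec(s['tool_rot']).as_matrix()
    print('t',round(s['time'],2),'p',s['position'].round(4),'yawx',np.degrees(np.arctan2(M[1,0],M[0,0])).round(2),'z',M[:,2].round(4),'q',s['joint_positions'].round(2),'F',s['ft_force'].round(1),'T',s['torque'].round(2),'w',round(s['grip_width'],3),'g',round(s['grip_force'],1)); return s
E
python3 - <<'E'
from m import *
im=cv2.cvtColor(cv2.imread('pics/top0.png'),cv2.COLOR_BGR2HSV); C=cam('top')
H,S,V=[im[...,i].astype(int) for i in range(3)]
m=(H>60)&(H<85)&(S>80)&(V>40)
L=[];Rr=[];gl=[];gr=[]
for r in range(212,250):
    uu=np.nonzero(m[r,365:425])[0]+365; L.append((uu[0],r))
    if uu[-1]>410: Rr.append((uu[-1]+1,r))
    if r>=226:
        k=np.argmax(np.diff(uu)); gl.append((uu[k]+1,r)); gr.append((uu[k+1],r))
for n,e in zip(('L','R','gl','gr'),(L,Rr,gl,gr)):
    P=toplane(C,e,.09)[:,:2]; f=np.polyfit(P[:,0],P[:,1],1); print(n,np.degrees(np.arctan(f[0])).round(2),'y at x=.55',np.polyval(f,.55).round(4))
for u in (376,380,384,394,406,410,414):
    v=np.nonzero(m[200:270,u])[0]+200; P=toplane(C,[(u,v[0]),(u,v[-1]+1)],.09); print(u,v[0],v[-1]+1,P[:,:2].round(4).tolist())
st(); plan([.535,.17,.25],175,5)
E
```

```text
L -3.99 y at x=.55 -0.121
R -3.73 y at x=.55 -0.2209
gl -4.43 y at x=.55 -0.156
gr -5.09 y at x=.55 -0.1865
376 210 251 [[0.599, -0.1331], [0.5155, -0.1307]]
380 210 252 [[0.5989, -0.1412], [0.5134, -0.1388]]
384 210 252 [[0.5988, -0.1494], [0.5132, -0.1469]]
394 211 225 [[0.5966, -0.1698], [0.5679, -0.1689]]
406 211 253 [[0.5963, -0.1944], [0.5105, -0.1915]]
410 212 253 [[0.5941, -0.2026], [0.5104, -0.1997]]
414 212 253 [[0.594, -0.2108], [0.5103, -0.2078]]
t 0.1 p [0.1701 0.6268 0.1998] yawx 164.83 z [-3.0e-04 -1.7e-03 -1.0e+00] q [-1.29  0.32 -0.07  1.45  0.02  1.37 -0.06] F [0.4 0.5 0.2] T [0.02 0.   0.05] w 0.998 g 0.0
call 0 travel [-0.0944 -0.0691 -0.0099] turn 35.0
call 1 travel [-0.1169 -0.0025 -0.0099] turn 35.0
call 2 travel [-0.0972  0.065  -0.0099] turn 35.0
call 3 travel [-0.0423  0.109  -0.0099] turn 35.0
call 4 travel [ 0.0279  0.1136 -0.0099] turn 35.0
```

>>> step_arm --commands '[{"travel": [-0.019, -0.014, -0.002], "turn": [0, 0, 7]}, {"travel": [-0.038, -0.028, -0.004], "turn": [0, 0, 14]}, {"travel": [-0.057, -0.042, -0.006], "turn": [0, 0, 21]}, {"travel": [-0.076, -0.056, -0.008], "turn": [0, 0, 28]}, {"travel": [-0.094, -0.069, -0.01], "turn": [0, 0, 35]}]'

```text
time: 0.6
position: [0.2434, 0.5349, 0.2103]
tool_rot: [1.339, 2.842, -0.002]
ft_force: [-0.1, 1.0, 0.3]
grip_width: 1.0
grip_force: 0.0
```

>>> step_arm --commands '[{"travel": [-0.023, -0.0005, -0.002], "turn": [0, 0, 7]}, {"travel": [-0.047, -0.001, -0.004], "turn": [0, 0, 14]}, {"travel": [-0.07, -0.0015, -0.006], "turn": [0, 0, 21]}, {"travel": [-0.094, -0.002, -0.008], "turn": [0, 0, 28]}, {"travel": [-0.117, -0.0025, -0.01], "turn": [0, 0, 35]}]'

```text
time: 1.1
position: [0.3163, 0.4436, 0.2204]
tool_rot: [2.132, 2.307, -0.001]
ft_force: [0.1, 1.0, -0.4]
grip_width: 1.002
grip_force: 0.0
```

>>> step_arm --commands '[{"travel": [-0.019, 0.013, -0.002], "turn": [0, 0, 7]}, {"travel": [-0.039, 0.026, -0.004], "turn": [0, 0, 14]}, {"travel": [-0.058, 0.039, -0.006], "turn": [0, 0, 21]}, {"travel": [-0.078, 0.052, -0.008], "turn": [0, 0, 28]}, {"travel": [-0.097, 0.065, -0.01], "turn": [0, 0, 35]}]'

```text
time: 1.6
position: [0.3891, 0.3524, 0.2304]
tool_rot: [2.727, 1.56, -0.001]
ft_force: [0.3, 0.5, 1.0]
grip_width: 1.003
grip_force: 0.0
```

```bash
python3 -c "
from m import *
st(); plan([.535,.17,.25],70,2)"
```

```text
t 1.6 p [0.3891 0.3524 0.2304] yawx 59.53 z [-5.e-04 -5.e-04 -1.e+00] q [-1.06  0.04  0.28  1.72 -0.01  1.38 -1.31] F [0.3 0.5 1. ] T [-0.12  0.03  0.01] w 1.003 g 0.0
call 0 travel [-0.0416  0.1091 -0.0098] turn 35.0
call 1 travel [ 0.0285  0.1133 -0.0098] turn 35.0
```

>>> step_arm --commands '[{"travel": [-0.008, 0.022, -0.002], "turn": [0, 0, 7]}, {"travel": [-0.017, 0.044, -0.004], "turn": [0, 0, 14]}, {"travel": [-0.025, 0.065, -0.006], "turn": [0, 0, 21]}, {"travel": [-0.033, 0.087, -0.008], "turn": [0, 0, 28]}, {"travel": [-0.042, 0.109, -0.01], "turn": [0, 0, 35]}]'

```text
time: 2.1
position: [0.4621, 0.2616, 0.2405]
tool_rot: [3.07, 0.668, -0.001]
ft_force: [0.2, -0.4, 0.1]
grip_width: 1.001
grip_force: 0.0
```

>>> step_arm --commands '[{"travel": [0.006, 0.023, -0.002], "turn": [0, 0, 7]}, {"travel": [0.011, 0.045, -0.004], "turn": [0, 0, 14]}, {"travel": [0.017, 0.068, -0.006], "turn": [0, 0, 21]}, {"travel": [0.023, 0.091, -0.008], "turn": [0, 0, 28]}, {"travel": [0.028, 0.113, -0.01], "turn": [0, 0, 35]}]'

```text
time: 2.6
position: [0.5351, 0.1706, 0.2504]
tool_rot: [3.128, -0.287, -0.001]
ft_force: [-0.7, -0.0, -0.0]
grip_width: 1.0
grip_force: 0.0
```

```bash
python3 - <<'E'
from m import *
st(); s,im=grab('wrist','w1.png'); C=cam('wrist',s); print(C[2].round(3))
h=cv2.cvtColor(im,cv2.COLOR_RGB2HSV); H,S,V=[h[...,i].astype(int) for i in range(3)]
for st_,ce,m in comps((abs(H-28)<6)&(S>150)&(V>90),800):
    v,u=np.nonzero(m); print('yellow',st_,rect(toplane(C,np.c_[u,v],.08)))
for st_,ce,m in comps(((H<6)|(H>174))&(S>140)&(V>60),300):
    v,u=np.nonzero(m); print('red',st_,rect(toplane(C,np.c_[u,v],.146)))
print(proj(C,[.535,.17,.146]))
E
```

```text
t 2.6 p [0.5351 0.1706 0.2504] yawx -10.47 z [-6.e-04 -3.e-04 -1.e+00] q [-0.83  0.11  0.52  1.62 -0.06  1.43 -2.06] F [-0.7 -0.  -0. ] T [-0.09  0.17 -0.06] w 1.0 g 0.0
[0.61  0.156 0.435]
yellow [ 264  136  134  133 9712] (array([537.3, 169.1]), array([118.6, 120.4]), 87.4)
red [ 322  182   21   67 1159] (array([541.9, 168.7]), array([16.1, 55.1]), 79.9)
[[332.02766224 224.24167398]]
```

View pics/w1.png

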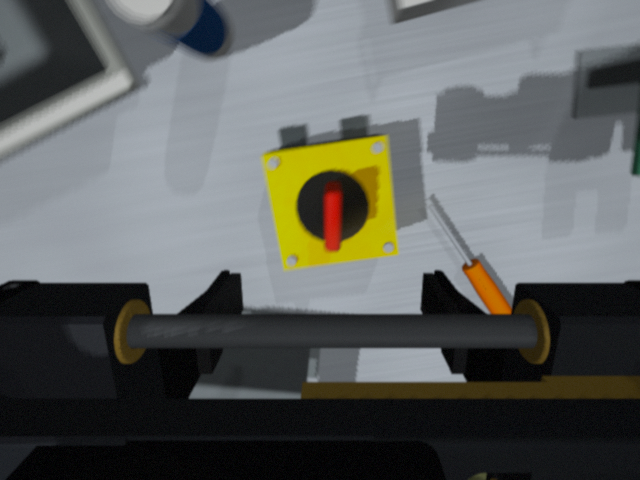

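The wrist view shows the blade at (333,215), lined up with the tool x axis and centred on the cover at about (330,203). I'm descending to grasp it.

>>> step_arm --commands '[{"travel": [0.0015, 0.0006, 0.02], "turn": [0, 0, 0]}, {"travel": [0.0015, 0.0006, 0.04], "turn": [0, 0, 0]}, {"travel": [0.0015, 0.0006, 0.06], "turn": [0, 0, 0]}, {"travel": [0.0015, 0.0006, 0.08], "turn": [0, 0, 0]}, {"travel": [0.0015, 0.0006, 0.095], "turn": [0, 0, 0]}]'

```text
time: 3.15
position: [0.5352, 0.1707, 0.1541]
tool_rot: [3.129, -0.278, -0.003]
ft_force: [0.6, 0.0, -0.0]
grip_width: 0.999
grip_force: 0.0
```

>>> step_arm --commands '[{"travel": [0, 0, 0.015], "turn": [0, 0, 0]}, {"travel": [0, 0, 0.03], "turn": [0, 0, 0]}, {"travel": [0, 0, 0.04], "turn": [0, 0, 0]}, {"travel": [0, 0, 0.044], "turn": [0, 0, 0]}, {"travel": [0, 0, 0.044], "turn": [0, 0, 0]}]'

```text
time: 3.65
position: [0.536, 0.1707, 0.1113]
tool_rot: [3.129, -0.278, -0.001]
ft_force: [1.2, 0.0, -0.1]
grip_width: 0.999
grip_force: 0.0
```

>>> step_arm --commands '[{"travel": [0, 0, 0], "turn": [0, 0, 0]}, {"travel": [0, 0, 0], "turn": [0, 0, 0]}, {"travel": [0, 0, 0], "turn": [0, 0, 0]}, {"travel": [0, 0, 0], "turn": [0, 0, 0]}, {"travel": [0, 0, 0], "turn": [0, 0, 0]}]' --gripper 0.05 --force 25

```text
time: 4.15
position: [0.5362, 0.1709, 0.112]
tool_rot: [-3.129, 0.278, -0.001]
ft_force: [-0.3, 0.3, -0.0]
grip_width: 0.628
grip_force: 0.0
```

>>> step_arm --commands '[{"travel": [0, 0, 0], "turn": [0, 0, 0]}, {"travel": [0, 0, 0], "turn": [0, 0, 0]}, {"travel": [0, 0, 0], "turn": [0, 0, 0]}, {"travel": [0, 0, 0], "turn": [0, 0, 0]}, {"travel": [0, 0, 0], "turn": [0, 0, 0]}]'

```text
time: 4.65
position: [0.5361, 0.1708, 0.1118]
tool_rot: [-3.129, 0.278, -0.0]
ft_force: [0.7, 0.4, -0.9]
grip_width: 0.172
grip_force: 0.0
```

```bash
python3 -c "
from m import *
st()"
```

```text
t 4.65 p [0.5361 0.1708 0.1118] yawx -10.17 z [ 0.  0. -1.] q [-0.81  0.21  0.52  1.8  -0.11  1.16 -2.01] F [ 0.7  0.4 -0.9] T [-0.1   0.26  0.03] w 0.172 g 0.0
```

>>> step_arm --commands '[{"travel": [0, 0.0006, 0], "turn": [0, 0, 0]}, {"travel": [0, 0.0006, 0], "turn": [0, 0, 0]}, {"travel": [0, 0.0006, 0], "turn": [0, 0, 0]}]'

```text
time: 4.95
position: [0.536, 0.1706, 0.1118]
tool_rot: [-3.129, 0.278, -0.0]
ft_force: [0.2, 1.4, -0.3]
grip_width: 0.154
grip_force: 25.0
```

>>> step_arm --commands '[{"travel": [0, 0, -0.003], "turn": [0, 0, 0]}, {"travel": [0, 0, -0.006], "turn": [0, 0, 0]}, {"travel": [0, 0, -0.006], "turn": [0, 0, 0]}]'

```text
time: 5.25
position: [0.5361, 0.1698, 0.118]
tool_rot: [3.129, -0.279, 0.0]
ft_force: [-0.3, 0.7, -3.3]
grip_width: 0.161
grip_force: 25.0
```

```bash
python3 -c "
from m import *
st()"
```

```text
t 5.25 p [0.5361 0.1698 0.118 ] yawx -10.19 z [ 1.e-04 -2.e-04 -1.e+00] q [-0.81  0.2   0.52  1.8  -0.11  1.17 -2.01] F [-0.3  0.7 -3.3] T [-0.01  0.12  0.01] w 0.161 g 25.0
```

>>> step_arm --commands '[{"travel": [0, 0, -0.002], "turn": [0, 0, 0]}, {"travel": [0, 0, -0.003], "turn": [0, 0, 0]}, {"travel": [0, 0, -0.003], "turn": [0, 0, 0]}]'

```text
time: 5.55
position: [0.5361, 0.1702, 0.1209]
tool_rot: [-3.129, 0.279, -0.0]
ft_force: [-0.8, -0.2, -1.8]
grip_width: 0.159
grip_force: 25.0
```

>>> step_arm --commands '[{"travel": [0, 0, -0.001], "turn": [0, 0, 0]}, {"travel": [0, 0, -0.002], "turn": [0, 0, 0]}, {"travel": [0, 0, -0.002], "turn": [0, 0, 0]}]'

```text
time: 5.85
position: [0.5356, 0.17, 0.1217]
tool_rot: [3.129, -0.278, -0.001]
ft_force: [2.5, 0.5, -10.2]
grip_width: 0.153
grip_force: 25.0
```

>>> step_arm --commands '[{"travel": [0, 0, 0.003], "turn": [0, 0, 0]}, {"travel": [0, 0, 0.003], "turn": [0, 0, -7]}, {"travel": [0, 0, 0.003], "turn": [0, 0, -14]}, {"travel": [0, 0, 0.003], "turn": [0, 0, -21]}, {"travel": [0, 0, 0.003], "turn": [0, 0, -28]}]' --force 40

```text
time: 6.35
position: [0.5363, 0.1704, 0.1204]
tool_rot: [-3.102, -0.495, -0.001]
ft_force: [0.3, -0.2, -3.1]
grip_width: 0.154
grip_force: 40.0
```

>>> step_arm --commands '[{"travel": [0, 0, 0], "turn": [0, 0, -4]}, {"travel": [0, 0, -0.004], "turn": [0, 0, -4]}, {"travel": [0, 0, -0.004], "turn": [0, 0, -4]}, {"travel": [0, 0, -0.004], "turn": [0, 0, -4]}]'

```text
time: 6.75
position: [0.5352, 0.17, 0.1219]
tool_rot: [3.084, 0.593, -0.003]
ft_force: [4.1, 2.9, -21.4]
grip_width: 0.156
grip_force: 40.0
```

>>> step_arm --commands '[{"travel": [0, 0, 0.004], "turn": [0, 0, 0]}, {"travel": [0, 0, 0.004], "turn": [0, 0, -5]}, {"travel": [0, 0, 0], "turn": [0, 0, -5]}, {"travel": [0, 0, 0], "turn": [0, 0, -5]}, {"travel": [0, 0, 0], "turn": [0, 0, -5]}]'

```text
time: 7.25
position: [0.5356, 0.1701, 0.1219]
tool_rot: [3.056, 0.725, -0.001]
ft_force: [5.0, 2.0, -23.1]
grip_width: 0.152
grip_force: 40.0
```

>>> step_arm --commands '[{"travel": [0, 0, 0.004], "turn": [0, 0, 0]}, {"travel": [0, 0, 0.004], "turn": [0, 0, -5]}, {"travel": [0, 0, 0], "turn": [0, 0, -5]}, {"travel": [0, 0, 0], "turn": [0, 0, -5]}, {"travel": [0, 0, 0], "turn": [0, 0, -5]}]'

```text
time: 7.75
position: [0.5355, 0.1701, 0.122]
tool_rot: [3.022, 0.857, -0.002]
ft_force: [5.2, 1.2, -21.3]
grip_width: 0.158
grip_force: 40.0
```

```bash
python3 -c "
from m import *
st()"
```

```text
t 7.75 p [0.5355 0.1701 0.122 ] yawx 31.66 z [-9.e-04 -9.e-04 -1.e+00] q [-0.75  0.19  0.44  1.79 -0.09  1.18 -1.3 ] F [  5.2   1.2 -21.3] T [ 0.3  -1.09  0.  ] w 0.158 g 40.0
```

>>> step_arm --commands '[{"travel": [0, 0, 0.004], "turn": [0, 0, 0]}, {"travel": [0, 0, 0.004], "turn": [0, 0, -5]}, {"travel": [0, 0, 0.0005], "turn": [0, 0, -5]}, {"travel": [0, 0, 0.0005], "turn": [0, 0, -5]}, {"travel": [0, 0, 0.0005], "turn": [0, 0, -5]}]'

```text
time: 8.25
position: [0.5357, 0.1701, 0.1222]
tool_rot: [2.981, 0.99, -0.001]
ft_force: [4.7, 1.4, -20.9]
grip_width: 0.155
grip_force: 40.0
```

>>> step_arm --commands '[{"travel": [0, 0, 0.004], "turn": [0, 0, 0]}, {"travel": [0, 0, 0.004], "turn": [0, 0, -5]}, {"travel": [0, 0, 0], "turn": [0, 0, -5]}, {"travel": [0, 0, 0], "turn": [0, 0, -5]}, {"travel": [0, 0, 0], "turn": [0, 0, -5]}]'

```text
time: 8.75
position: [0.536, 0.1703, 0.1231]
tool_rot: [-2.935, -1.119, 0.0]
ft_force: [3.8, 1.0, -15.5]
grip_width: 0.154
grip_force: 40.0
```

>>> step_arm --commands '[{"travel": [0, 0, 0.004], "turn": [0, 0, 0]}, {"travel": [0, 0, 0.004], "turn": [0, 0, -5]}, {"travel": [0, 0, 0], "turn": [0, 0, -5]}, {"travel": [0, 0, 0], "turn": [0, 0, -5]}, {"travel": [0, 0, 0], "turn": [0, 0, -5]}]'

```text
time: 9.25
position: [0.5365, 0.1705, 0.1244]
tool_rot: [-2.883, -1.246, -0.003]
ft_force: [-0.5, 0.4, -3.0]
grip_width: 0.15
grip_force: 40.0
```

>>> step_arm --commands '[{"travel": [0, 0, 0.004], "turn": [0, 0, 0]}, {"travel": [0, 0, 0.004], "turn": [0, 0, -5.5]}, {"travel": [0, 0, 0], "turn": [0, 0, -5.5]}, {"travel": [0, 0, -0.004], "turn": [0, 0, -5.5]}, {"travel": [0, 0, -0.004], "turn": [0, 0, -5.5]}]'

```text
time: 9.75
position: [0.5368, 0.1703, 0.1282]
tool_rot: [2.821, 1.383, 0.003]
ft_force: [0.0, 0.6, -2.6]
grip_width: 0.16
grip_force: 40.0
```

```bash
python3 -c "
from m import *
st()"
```

```text
t 9.75 p [0.5368 0.1703 0.1282] yawx 52.23 z [ 1.7e-03  7.0e-04 -1.0e+00] q [-0.72  0.19  0.41  1.78 -0.08  1.19 -0.95] F [ 0.   0.6 -2.6] T [-0.08  0.11 -0.02] w 0.16 g 40.0
```

The key lifts freely at about 62°, so I'm drawing it out.

>>> step_arm --commands '[{"travel": [0, 0, -0.003], "turn": [0, 0, 0]}, {"travel": [0, 0, -0.006], "turn": [0, 0, 0]}, {"travel": [0, 0, -0.009], "turn": [0, 0, 0]}, {"travel": [0, 0, -0.012], "turn": [0, 0, 0]}, {"travel": [0, 0, -0.015], "turn": [0, 0, 0]}]'

```text
time: 10.25
position: [0.536, 0.1702, 0.1426]
tool_rot: [-2.82, -1.385, -0.0]
ft_force: [-0.6, 0.4, -1.9]
grip_width: 0.156
grip_force: 40.0
```

>>> step_arm --commands '[{"travel": [0, 0, -0.005], "turn": [0, 0, 0]}, {"travel": [0, 0, -0.01], "turn": [0, 0, 0]}, {"travel": [0, 0, -0.018], "turn": [0, 0, 0]}, {"travel": [0, 0, -0.026], "turn": [0, 0, 0]}, {"travel": [0, 0, -0.032], "turn": [0, 0, 0]}]'

```text
time: 10.75
position: [0.5364, 0.1703, 0.1754]
tool_rot: [-2.82, -1.385, -0.002]
ft_force: [0.6, 0.1, -2.8]
grip_width: 0.155
grip_force: 40.0
```

```bash
python3 - <<'E'
from m import *
s=st(); f=np.radians(-4.2); seat=np.array([.551,-.1712]); pre=seat-.11*np.array([np.cos(f),np.sin(f)]); print('pre',pre)
grab('scene','s2.png')
plan([*pre,.175],56.4,2)
E
```

```text
t 10.75 p [0.5364 0.1703 0.1754] yawx 52.33 z [ 1.1e-03  6.0e-04 -1.0e+00] q [-0.72  0.15  0.41  1.72 -0.06  1.28 -0.96] F [ 0.6  0.1 -2.8] T [-0.07  0.07  0.02] w 0.155 g 40.0
pre [ 0.44129541 -0.1631438 ]
call 0 travel [-0.1613  0.0641  0.0004] turn 28.2
call 1 travel [-0.1118  0.1327  0.0004] turn 28.2
```

View pics/s2.png

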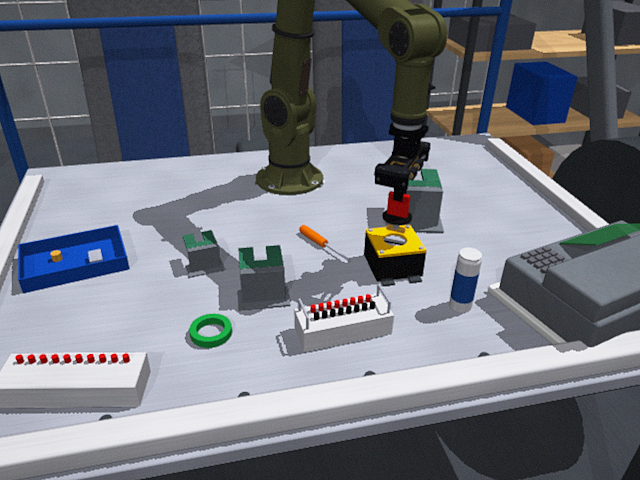

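The key is out: the scene view shows its cap at (398,215), with the cross-piece clear above the yellow cover. Now I'll carry it to a point in front of the middle fork's mouth.

>>> step_arm --commands '[{"travel": [-0.032, 0.013, 0], "turn": [0, 0, 5.6]}, {"travel": [-0.064, 0.026, 0], "turn": [0, 0, 11.2]}, {"travel": [-0.097, 0.038, 0], "turn": [0, 0, 16.8]}, {"travel": [-0.129, 0.051, 0], "turn": [0, 0, 22.4]}, {"travel": [-0.161, 0.064, 0], "turn": [0, 0, 28.2]}]'

```text
time: 11.3
position: [0.4878, 0.0023, 0.1744]
tool_rot: [-3.073, -0.65, -0.001]
ft_force: [-0.3, -1.1, -3.0]
grip_width: 0.155
grip_force: 40.0
```

>>> step_arm --commands '[{"travel": [-0.024, 0.029, 0], "turn": [0, 0, 5.6]}, {"travel": [-0.049, 0.058, 0], "turn": [0, 0, 11.2]}, {"travel": [-0.073, 0.087, 0], "turn": [0, 0, 16.8]}, {"travel": [-0.095, 0.113, 0], "turn": [0, 0, 22.4]}, {"travel": [-0.112, 0.133, 0], "turn": [0, 0, 28.2]}]'

```text
time: 11.8
position: [0.4395, -0.166, 0.1746]
tool_rot: [-3.139, 0.122, -0.001]
ft_force: [0.8, -0.1, -3.0]
grip_width: 0.155
grip_force: 40.0
```

```bash
python3 - <<'E'
from m import *
s=st(); s,im=grab('wrist','w3.png'); C=cam('wrist',s); grab('top','t3.png')
print(proj(C,[[.551,-.1712,.09],[.511,-.1683,.09],[.568,-.1724,.09]]).round())
h=cv2.cvtColor(im,cv2.COLOR_RGB2HSV); H,S,V=[h[...,i].astype(int) for i in range(3)]
for st_,ce,m in comps((H>60)&(H<85)&(S>80)&(V>40),1500):
    v,u=np.nonzero(m); print('green',st_,rect(toplane(C,np.c_[u,v],.09)))
    print([(r,[int(a) for a in np.nonzero(np.diff(m[r].astype(int)))[0]]) for r in range(st_[1]+4,st_[1]+st_[3],12)])
E
```

```text
t 11.8 p [ 0.4395 -0.166   0.1746] yawx -4.44 z [ 9.e-04  2.e-04 -1.e+00] q [-0.43 -0.09  0.7   1.94  0.06  1.27 -1.39] F [ 0.8 -0.1 -3. ] T [-0.05  0.13 -0.01] w 0.155 g 40.0
[[326.  73.]
 [327. 134.]
 [326.  46.]]
green [  257     0   146   132 14531] (array([ 553.8, -173.4]), array([96.1, 81.7]), 85.5)
[(4, [256, 402]), (16, [256, 401]), (28, [257, 401]), (40, [258, 400]), (52, [258, 304, 348, 400]), (64, [258, 304, 348, 399]), (76, [258, 302, 351, 399]), (88, [259, 303, 350, 398]), (100, [259, 303, 350, 398]), (112, [260, 303, 350, 397]), (124, [261, 303, 352, 394])]
green [ 453  197   95   87 4843] (array([ 421. , -295.6]), array([57.5, 68.3]), 8.3)
[(201, [523, 542]), (213, [464, 543]), (225, [454, 504, 508, 545]), (237, [455, 486, 513, 545]), (249, [456, 486, 514, 546]), (261, [458, 488, 515, 547]), (273, [459, 489])]
```

View pics/w3.png

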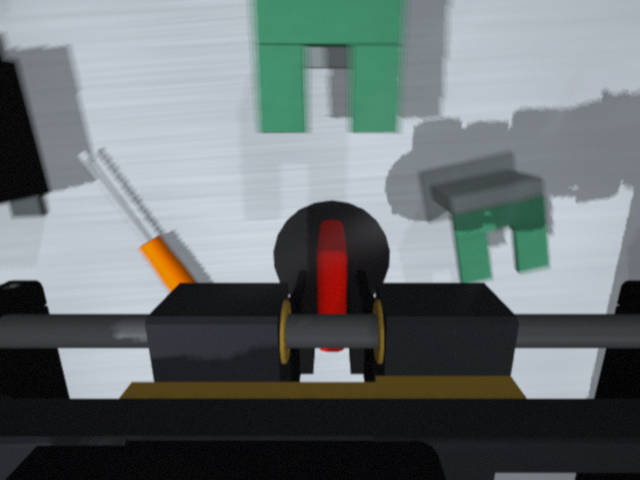

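The wrist view shows the gap centred at about u=327, with the mouth at row 132 and the end at row 45. That matches the fork position from the top view, so I'm lining up, lowering and sliding in.

>>> step_arm --commands '[{"travel": [0, -0.003, 0.012], "turn": [0, 0, 0]}, {"travel": [0, -0.003, 0.024], "turn": [0, 0, 0]}, {"travel": [0, -0.003, 0.036], "turn": [0, 0, 0]}, {"travel": [0, -0.003, 0.044], "turn": [0, 0, 0]}, {"travel": [0, -0.003, 0.044], "turn": [0, 0, 0]}]'

```text
time: 12.4
position: [0.4395, -0.1598, 0.1284]
tool_rot: [3.14, -0.11, -0.005]
ft_force: [0.5, 0.2, -3.8]
grip_width: 0.157
grip_force: 40.0
```

```bash
python3 - <<'E'
from m import *
s=st(); plan([.551,-.1712,.130],0,1)
E
```

```text
t 12.4 p [ 0.4395 -0.1598  0.1284] yawx -4.01 z [-0.0034 -0.     -1.    ] q [-0.43 -0.04  0.71  2.    0.03  1.18 -1.37] F [ 0.5  0.2 -3.8] T [-0.07  0.21 -0.02] w 0.157 g 40.0
call 0 travel [ 0.112   0.0036 -0.002 ] turn 0.0
```

>>> step_arm --commands '[{"travel": [0.005, 0.0032, 0], "turn": [0, 0, 0]}, {"travel": [0.015, 0.0032, 0], "turn": [0, 0, 0]}, {"travel": [0.03, 0.0032, 0], "turn": [0, 0, 0]}, {"travel": [0.04, 0.0032, 0], "turn": [0, 0, 0]}, {"travel": [0.04, 0.0032, 0], "turn": [0, 0, 0]}]'

```text
time: 12.9
position: [0.4823, -0.1667, 0.1306]
tool_rot: [3.138, -0.11, 0.002]
ft_force: [-0.7, -0.3, -3.5]
grip_width: 0.153
grip_force: 40.0
```

```bash
python3 - <<'E'
from m import *
s=st(); plan([.551,-.1712,.130],0,1)
s,im=grab('wrist','w4.png'); C=cam('wrist',s)
h=cv2.cvtColor(im,cv2.COLOR_RGB2HSV); H,S,V=[h[...,i].astype(int) for i in range(3)]
m=(H>60)&(H<85)&(S>80)&(V>40)
for r in range(100,230,8): print(r,[int(a) for a in np.nonzero(np.diff(m[r].astype(int)))[0]])
print(proj(C,[[.551,-.1712,.09],[.511,-.1683,.09],[.568,-.1724,.09]]).round())
E
```

```text
t 12.9 p [ 0.4823 -0.1667  0.1306] yawx -4.03 z [ 0.001  -0.0015 -1.    ] q [-0.42  0.07  0.73  1.91 -0.05  1.18 -1.31] F [-0.7 -0.3 -3.5] T [-0.03  0.2   0.03] w 0.153 g 40.0
call 0 travel [ 0.0689 -0.0003  0.0007] turn 0.0
100 [241, 412]
108 [243, 302, 324, 326, 327, 337, 339, 347, 348, 349, 350, 411]
116 [242, 301, 352, 411]
124 [243, 301, 352, 411]
132 [243, 302, 352, 410]
140 [244, 302, 352, 410]
148 [244, 302, 352, 409]
156 [245, 302, 352, 409]
164 [245, 302, 352, 408]
172 [246, 302, 352, 408]
180 [247, 303, 352, 407]
188 [247, 303, 352, 407]
196 [248, 303, 351, 406]
204 []
212 []
220 []
228 []
[[330. 140.]
 [330. 206.]
 [330. 110.]]
```

View pics/w4.png

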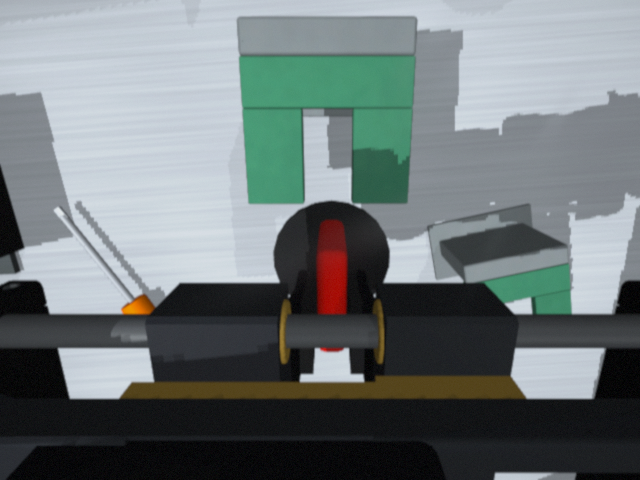

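>>> step_arm --commands '[{"travel": [0.012, -0.0013, 0], "turn": [0, 0, 0]}, {"travel": [0.024, -0.0013, 0], "turn": [0, 0, 0]}, {"travel": [0.036, -0.0013, 0], "turn": [0, 0, 0]}, {"travel": [0.048, -0.0013, 0], "turn": [0, 0, 0]}, {"travel": [0.058, -0.0013, 0], "turn": [0, 0, 0]}]'

```text
time: 13.45
position: [0.5384, -0.1693, 0.1302]
tool_rot: [-3.139, 0.112, 0.001]
ft_force: [-1.3, -0.5, -2.5]
grip_width: 0.158
grip_force: 40.0
```

>>> step_arm --commands '[{"travel": [0.005, 0, 0], "turn": [0, 0, 0]}, {"travel": [0.01, 0, 0], "turn": [0, 0, 0]}, {"travel": [0.0115, 0, 0], "turn": [0, 0, 0]}, {"travel": [0.0115, 0, 0], "turn": [0, 0, 0]}]'

```text
time: 13.85
position: [0.5496, -0.1703, 0.1302]
tool_rot: [-3.14, 0.112, 0.0]
ft_force: [0.3, -0.3, -2.5]
grip_width: 0.156
grip_force: 40.0
```

```bash
python3 -c "
from m import *
st()"
```

```text
t 13.85 p [ 0.5496 -0.1703  0.1302] yawx -4.08 z [-3.e-04  1.e-04 -1.e+00] q [-0.37  0.25  0.73  1.76 -0.18  1.2  -1.24] F [ 0.3 -0.3 -2.5] T [-0.08  0.22 -0.06] w 0.156 g 40.0
```

>>> step_arm --commands '[{"travel": [0.002, 0, 0.002], "turn": [0, 0, 0]}, {"travel": [0.002, 0, 0.004], "turn": [0, 0, 0]}, {"travel": [0.002, 0, 0.006], "turn": [0, 0, 0]}, {"travel": [0.002, 0, 0.007], "turn": [0, 0, 0]}, {"travel": [0.002, 0, 0.007], "turn": [0, 0, 0]}]'

```text
time: 14.35
position: [0.5515, -0.1703, 0.123]
tool_rot: [-3.139, 0.112, 0.001]
ft_force: [-0.5, 0.6, -3.8]
grip_width: 0.158
grip_force: 40.0
```

>>> step_arm --commands '[{"travel": [0, 0, 0.0005], "turn": [0, 0, 0]}, {"travel": [0, 0, 0.001], "turn": [0, 0, 0]}, {"travel": [0, 0, 0.001], "turn": [0, 0, 0]}, {"travel": [0, 0, 0.001], "turn": [0, 0, 0]}]'

```text
time: 14.75
position: [0.5517, -0.1704, 0.1223]
tool_rot: [-3.14, 0.112, -0.0]
ft_force: [-0.0, 0.7, -3.2]
grip_width: 0.161
grip_force: 40.0
```

>>> step_arm --commands '[{"travel": [0, 0, 0.0005], "turn": [0, 0, 0]}, {"travel": [0, 0, 0.001], "turn": [0, 0, 0]}, {"travel": [0, 0, 0.001], "turn": [0, 0, 0]}, {"travel": [0, 0, 0.001], "turn": [0, 0, 0]}]'

```text
time: 15.15
position: [0.5519, -0.1702, 0.1217]
tool_rot: [-3.139, 0.111, -0.001]
ft_force: [-2.1, 0.3, 1.2]
grip_width: 0.157
grip_force: 40.0
```

>>> step_arm --commands '[{"travel": [0, 0, 0.0005], "turn": [0, 0, 0]}, {"travel": [0, 0, 0.0005], "turn": [0, 0, 0]}, {"travel": [0, 0, 0.0005], "turn": [0, 0, 0]}]'

```text
time: 15.45
position: [0.5519, -0.1702, 0.1216]
tool_rot: [-3.139, 0.111, -0.001]
ft_force: [-2.4, 2.7, 5.1]
grip_width: 0.158
grip_force: 40.0
```

The cap is seated: the force has gone from −3 N to +5 N. Releasing now.

>>> step_arm --commands '[{"travel": [0, 0, 0], "turn": [0, 0, 0]}, {"travel": [0, 0, 0], "turn": [0, 0, 0]}, {"travel": [0, 0, 0], "turn": [0, 0, 0]}, {"travel": [0, 0, 0], "turn": [0, 0, 0]}, {"travel": [0, 0, 0], "turn": [0, 0, 0]}]' --gripper 0.6

```text
time: 15.95
position: [0.5517, -0.1704, 0.1206]
tool_rot: [3.14, -0.112, 0.0]
ft_force: [-0.1, -0.4, -0.3]
grip_width: 0.524
grip_force: 0.0
```

>>> step_arm --commands '[{"travel": [0, 0, 0], "turn": [0, 0, 0]}, {"travel": [0, 0, 0], "turn": [0, 0, 0]}, {"travel": [0, 0, 0], "turn": [0, 0, 0]}]'

```text
time: 16.25
position: [0.5517, -0.1704, 0.1208]
tool_rot: [-3.14, 0.112, -0.0]
ft_force: [-0.9, 0.3, 0.8]
grip_width: 0.592
grip_force: 0.0
```

>>> step_arm --commands '[{"travel": [0, 0, -0.01], "turn": [0, 0, 0]}, {"travel": [0, 0, -0.025], "turn": [0, 0, 0]}, {"travel": [0, 0, -0.045], "turn": [0, 0, 0]}, {"travel": [0, 0, -0.065], "turn": [0, 0, 0]}, {"travel": [0, 0, -0.085], "turn": [0, 0, 0]}]'

```text
time: 16.75
position: [0.5521, -0.1706, 0.2082]
tool_rot: [3.14, -0.112, 0.003]
ft_force: [0.2, -0.1, -0.4]
grip_width: 0.597
grip_force: 0.0
```

>>> step_arm --commands '[{"travel": [-0.03, 0, -0.02], "turn": [0, 0, 0]}, {"travel": [-0.06, 0, -0.04], "turn": [0, 0, 0]}, {"travel": [-0.09, 0, -0.05], "turn": [0, 0, 0]}, {"travel": [-0.09, 0, -0.05], "turn": [0, 0, 0]}]'

```text
time: 17.15
position: [0.4606, -0.1653, 0.2593]
tool_rot: [-3.136, 0.115, -0.009]
ft_force: [0.5, 0.2, -0.4]
grip_width: 0.597
grip_force: 0.0
```

```bash
python3 - <<'E'
from m import *
s=st(); grab('scene','s5.png'); s,im=grab('wrist','w5.png'); C=cam('wrist',s)
a=cv2.imread('pics/s5.png')[170:420,120:500]; b=cv2.imread('pics/w5.png')
cv2.imwrite('pics/c5.png',np.hstack([cv2.resize(a,(400,300)),cv2.resize(b,(400,300))]))
h=cv2.cvtColor(im,cv2.COLOR_RGB2HSV); H,S,V=[h[...,i].astype(int) for i in range(3)]
for st_,ce,m in comps(((H<6)|(H>174))&(S>140)&(V>60),300):
    v,u=np.nonzero(m); print('red',st_,rect(toplane(C,np.c_[u,v],.156)))
E
```

```text
t 17.15 p [ 0.4606 -0.1653  0.2593] yawx -4.19 z [ 0.0058  0.0028 -1.    ] q [-0.47 -0.1   0.72  1.77  0.06  1.44 -1.4 ] F [ 0.5  0.2 -0.4] T [-0.06  0.11 -0.01] w 0.597 g 0.0
red [ 321   73   20   74 1429] (array([ 550.6, -170.2]), array([14.5, 51.6]), 85.8)
```

View pics/c5.png

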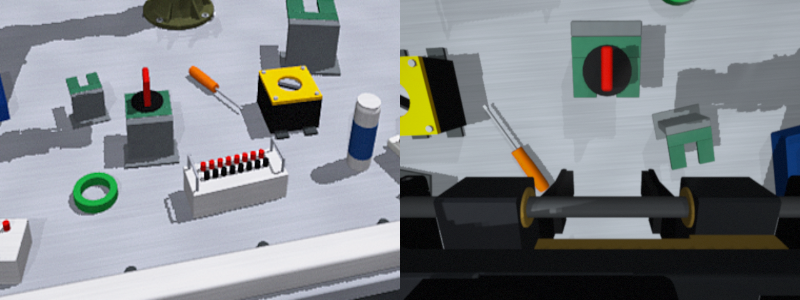

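The key hangs upright in the middle fork, with its blade at about (146,88) left and (607,68) right in the composite. It is centred at (0.5506, −0.170), about 1 mm from the seat. The other things are where they were, so I'm handing in.

```bash
python3 -c "
from h import *
print(ctrl.close_job())"
```

```text
the job is handed in; nothing more can be done
None
```

The red key is out of the isolator and hangs upright, released, in the middle-sized green fork about 1 mm from its seat point; the other things were not touched, and the job was handed in at about 17 s.

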